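Touch off on three gauges, tallest to lowest

TASK

Check the robot's fingertips on the three touch-off gauges: with the fingertips gently push each gauge's brass plunger down to about half of its 16 mm stroke, where it stays, first on the tall round gauge, then the square one, then the low round one. Do not drive any plunger to its stop, and do not lift, shove or tip the gauges; leave the things around them where they lie.

Things in the scene. Friction and masses are not known exactly. Their poses are not given: they have to be found in the camera images.
- gauge_tall: tall round touch-off gauge: aluminium cylinder 56 mm in diameter on a 70 mm round foot, body 100 mm high, loose on the bench; a 30 mm wide, 6 mm high dark collar and a brass-capped plunger stand on the middle of its top. Origin: centre of its underside, z up. Cap top is 128 mm above the bench when the plunger is fully up
- plunger_tall (a joint): plunger of this gauge, m pushed down: 0 fully up, 0.016 hard stop (cap on the collar). It starts 0 to 1.5 mm down, slides at a push of about 4 N and stays where it is left, no spring. A dark ring on the stem just disappears into the collar at half stroke (0.008)
- cap_tall (a point): centre of the flat top of this gauge's brass plunger cap (26 mm across, 6 mm thick); it moves down with the plunger
- gauge_square: square touch-off gauge of middle height: aluminium block 64 x 64 mm, 66 mm high, loose on the bench; a 30 mm wide, 6 mm high dark collar and a brass-capped plunger stand on the middle of its top. Origin: centre of its underside, z up. Cap top is 94 mm above the bench when the plunger is fully up
- plunger_square (a joint): plunger of this gauge, m pushed down: 0 fully up, 0.016 hard stop (cap on the collar). It starts 0 to 1.5 mm down, slides at a push of about 4 N and stays where it is left, no spring. A dark ring on the stem just disappears into the collar at half stroke (0.008)
- cap_square (a point): centre of the flat top of this gauge's brass plunger cap (26 mm across, 6 mm thick); it moves down with the plunger
- gauge_low: low round touch-off gauge: aluminium puck 76 mm in diameter, 32 mm high, loose on the bench; a 30 mm wide, 6 mm high dark collar and a brass-capped plunger stand on the middle of its top. Origin: centre of its underside, z up. Cap top is 60 mm above the bench when the plunger is fully up
- plunger_low (a joint): plunger of this gauge, m pushed down: 0 fully up, 0.016 hard stop (cap on the collar). It starts 0 to 1.5 mm down, slides at a push of about 4 N and stays where it is left, no spring. A dark ring on the stem just disappears into the collar at half stroke (0.008)
- cap_low (a point): centre of the flat top of this gauge's brass plunger cap (26 mm across, 6 mm thick); it moves down with the plunger
- wood_block: hardwood block 60 x 90 x 35 mm, bystander; origin centre of underside
- tape: roll of masking tape lying flat, 104 mm across, 25 mm high, bystander; origin centre of underside
- pen: black and white marker 135 mm long, 17 mm thick, lying, bystander; origin under its middle

How it is judged:
By the outcome, as a careful person would: the job done as asked, in the order asked, and still so for the second after the job is handed in, with the robot touching nothing.
It also fails if it takes over 51 s, if anything falls off the work surface, if the arm or the gripper's body presses on something with over 40 N, if the wrist force passes 120 N, or if a joint passes its speed limit or range.

ROBOT

A 6-joint arm with a two-finger parallel gripper is mounted at the origin on a cart in front of the work surface, level with it; the furniture and walls round the work are solid. World frame = base frame: x ahead of the robot, y to its left, z up, the work surface at z = 0. Lengths are in m, angles in rad, forces in N, time in s.
With the tool pointing down it reaches from about 0.35 to 0.975 m from the base axis. Payload 4.9 kg.
Tool frame: the origin (TCP) lies on the mounting face of the last link; the fingertips stand 173 mm ahead of it and the grasp point (between the pads) lies 155 mm ahead of it; z points along the fingers, y is the line along which they close (so a half turn about z gives the same grasp; the last joint's range is limited). The gripper opens to 85 mm and grips with 20 to 120 N. Pads are 22 mm wide; open, the fingers measure 114 mm over their backs; the gripper's body (76 mm by 85 mm) begins 54 mm behind the grasp point. The pads swing forward as they close: fully open they stand 13 mm farther back than shut.
Start: joints at [-0.119, 0.053, 1.613, -0, 1.476, -0.119], TCP at [0.625, 0, 0.405] pointing down, gripper open.
Joint ranges: [-3.01, 3.01], [-1.01, 2.22], [0.06, 2.58], [-1.02, 4.17], [0.09, 2.62], [-3.14, 3.14]. Speed limits (rad/s): [2.57, 2.57, 3.14, 3.14, 3.14, 3.14].

INTERFACE

Orientations are given as a rotation vector (axis times angle).
In Python, from station import monitor, eyes, finish_job gives the robot as it stands. The module is installed in compiled form; this text tells all that it offers.
- The arm moves only by the tool step_arm, never from a script. Its argument "commands" is a list of rows, each a list of 3 entries, a list of its own where there are three numbers: the opening in per cent of the stroke, from 0 (shut) to 100 (fully open), then the shift along the tool's x, y, z in mm, then the turn about the tool's z in degrees. In form: [[hand, [x, y, z], yaw], ...]. A call has 1 to 12 rows; each row is the pose to reach, as a shift and turn from the pose commanded when the call began, along the tool's axes at that moment; what a row does not reach only later rows make up. A row lasts 1/8 s, in which the tool goes at most 62.5 mm and 10.7 degrees, less where a joint would pass 70% of its speed; a pose out of reach is approached as far as the arm can. A call with a gripper value outside its range is refused whole. The fingers move at their own pace and stop on an object; "squeeze" is the grip in N (left out, the last holds). Time passes only in rows, so rows that repeat a pose let the fingers close. It gives the time, the measured TCP pose, the force, the opening and the grip force at its end, in the units of the state.
- monitor.get_obs(): the state, without advancing time (a new reading comes with each control period).
- eyes.get_image(name): name is "scene" or "side" or "wrist"; returns the picture (400x640x3 uint8, red, green, blue); there is no depth.
- eyes.camera_info(name): a dict with "camera_matrix" (3x3 intrinsics, pixels), "extrinsics" (4x4, takes a point from camera to world coordinates). Camera axes: x right, y down, z forward; pixel columns grow to the right and rows downward; lengths in m; the calibration is good to about 2 mm. A picture is of the moment at which its call begins: read the wrist's pose just before it. camera_info takes no time and is no camera call; for the wrist camera it gives the pose at the moment of the call.
- finish_job(): hands the job in; it is judged then, once.
The state is a dict: "t": time; "q": joint angles; "dq": joint speeds; "effort": joint torques, N m; "tool_pos": TCP position; "tool_rot": TCP orientation; "contact_force": force on the tool from outside, world axes, zero at the start; "wrist_torque": the same for the moment, N m; "opening": finger opening in m; "grip_force": force on a finger pad.
Only numpy, scipy, OpenCV 4.12 (cv2) and the standard library are available. Lean on these libraries where they do the work, as an engineer would, in place of code of your own. Each camera call takes 0.05 s, during which the arm holds its last target. There are 200 camera calls.

## Working session

There is one attempt and no reset: what is moved stays moved. The work goes in short steps, Python scripts to look and compute and a tool call to move; the robot and the scene stay as the last step left them, time stands still between calls to the robot, and variables do not carry over. Pictures are saved under pics/ and viewed, at most 10 in all, crops included, and the job is handed in when it is done.

Besides the shell and the picture viewer there is one more tool, called after "Emit:" in YAML: its name, and indented under it one key for each argument. step_arm: Moves the arm, as the interface text tells. Its arguments: {"type":"object","properties":{"commands":{"type":"array"},"squeeze":{"type":"number"}},"required":["commands"]}

```bash
mkdir -p pics
python3 - <<'E'
from station import monitor, eyes
import cv2,numpy as np
o=monitor.get_obs()
print(o)
for n in("scene","side","wrist"):
    i=eyes.camera_info(n);print(n,np.round(i["camera_matrix"],1).tolist(),np.round(i["extrinsics"],4).tolist())
    cv2.imwrite(f"pics/{n}0.png",eyes.get_image(n)[:,:,::-1])
E
```

```text
{'t': 0.0, 'q': array([-1.19045298e-01,  5.33587636e-02,  1.61430276e+00, -6.21299773e-06,
        1.47597250e+00, -1.18990641e-01]), 'dq': array([ 0.00093039, -0.00053361,  0.00047687,  0.00095965, -0.00079685,
       -0.0006312 ]), 'effort': array([ 2.70554956e-04, -3.93670499e+01, -3.70175600e+01, -1.62778279e-04,
        6.93513779e-03, -6.06393527e-06]), 'tool_pos': array([6.24732187e-01, 3.47705279e-06, 4.03456232e-01]), 'tool_rot': array([-2.22036909e+00, -2.22024905e+00,  1.98874586e-03]), 'contact_force': array([-0.60172111, -0.97083122, -0.93526183]), 'wrist_torque': array([-0.0290323 ,  0.00785805,  0.02645987]), 'grip_force': 0.0, 'opening': 0.08554357740440054}
scene [[392.3, 0.0, 320.5], [0.0, 392.3, 199.6], [0.0, 0.0, 1.0]] [[0.8624, -0.2527, 0.4386, 0.1284], [-0.5061, -0.4432, 0.7399, -0.685], [0.0074, -0.8601, -0.5101, 0.6052], [0.0, 0.0, 0.0, 1.0]]
side [[498.8, 0.0, 314.6], [0.0, 498.8, 191.8], [0.0, 0.0, 1.0]] [[-0.9286, -0.2335, 0.2885, 0.1564], [-0.3707, 0.5423, -0.754, 0.9977], [0.0196, -0.8071, -0.5901, 0.8836], [0.0, 0.0, 0.0, 1.0]]
wrist [[283.7, 0.0, 321.9], [0.0, 283.7, 198.9], [0.0, 0.0, 1.0]] [[1.0, 0.0005, -0.0016, 0.6237], [-0.0001, -0.9457, -0.325, 0.0849], [-0.0016, 0.325, -0.9457, 0.3725], [0.0, 0.0, 0.0, 1.0]]
```

View pics/scene0.png

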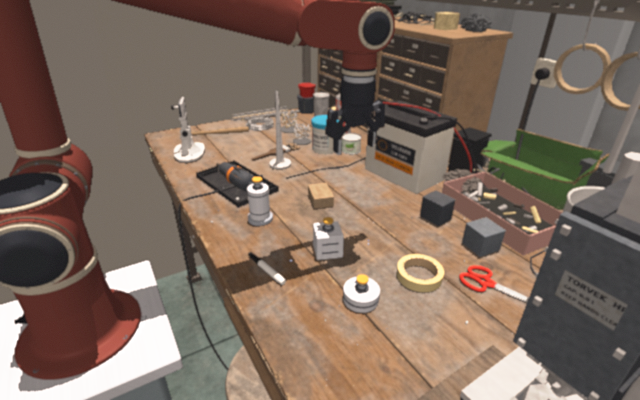

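View pics/side0.png

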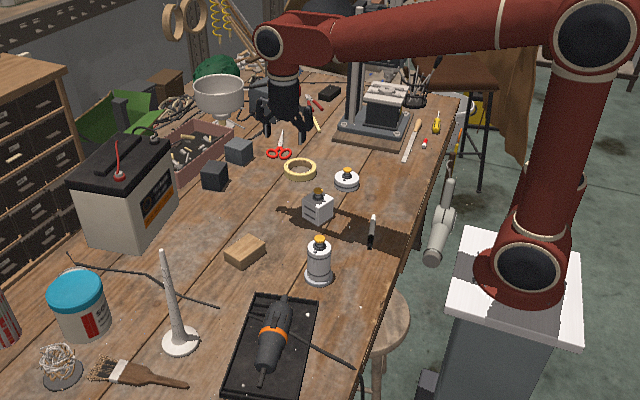

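The tall gauge's cap is at about scene (257,180) / side (319,239), the square one's at (328,223) / (318,192), and the low one's at (362,280) / (346,171). Next I segment the brass caps and intersect their rays with the known heights.

```bash
cat > h.py <<'E'
import cv2,numpy as np
from station import monitor, eyes
def blob(img,u,v,r=14):
    h=cv2.cvtColor(img,cv2.COLOR_BGR2HSV)
    m=cv2.inRange(h,(13,150,110),(30,255,255)); w=np.zeros_like(m); cv2.circle(w,(int(u),int(v)),r,255,-1); m&=w
    n,l,s,c=cv2.connectedComponentsWithStats(m)
    if n<2: return None
    k=1+np.argmax(s[1:,4]); return c[k],s[k]
def ray(info,p,z):
    K=info["camera_matrix"];E=info["extrinsics"]
    d=E[:3,:3]@np.linalg.solve(K,[p[0],p[1],1]); o=E[:3,3]
    return o+d*(z-o[2])/d[2]
E
python3 - <<'E'
from h import *
P={"scene":[(257,180),(328,223),(362,280)],"side":[(319,239),(318,192),(346,171)]}
for n in P:
    im=cv2.imread(f"pics/{n}0.png");i=eyes.camera_info(n)
    for (u,v),z in zip(P[n],(.127,.093,.059)):
        b=blob(im,u,v); print(n,b and (b[0].round(1),b[1].tolist(), ray(i,b[0],z-.002).round(4)))
a=cv2.imread("pics/scene0.png")[160:320,220:400];b=cv2.imread("pics/side0.png")[150:310,250:430]
cv2.imwrite("pics/crop.png",np.hstack([cv2.resize(a,(400,356),interpolation=2),cv2.resize(b,(400,356),interpolation=2)]))
E
```

```text
scene (array([256.7, 178.6]), [252, 176, 11, 6, 54], array([0.4504, 0.1881, 0.125 ]))
scene (array([327.5, 220.4]), [324, 218, 8, 6, 42], array([ 0.5362, -0.0303,  0.091 ]))
scene (array([361.8, 279.1]), [357, 275, 10, 9, 75], array([ 0.5118, -0.2064,  0.057 ]))
side (array([319.2, 238.3]), [314, 235, 11, 8, 74], array([0.4508, 0.1915, 0.125 ]))
side (array([317.7, 190.5]), [314, 188, 9, 6, 40], array([ 0.5384, -0.0239,  0.091 ]))
side (array([346.7, 169.4]), [343, 167, 8, 6, 37], array([ 0.5142, -0.2023,  0.057 ]))
```

View pics/crop.png

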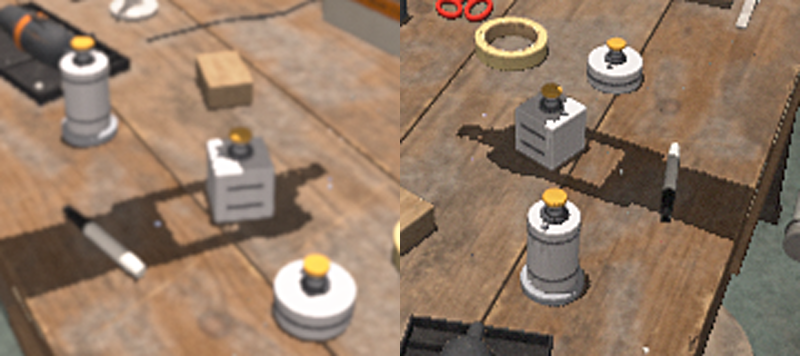

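View pics/wrist0.png

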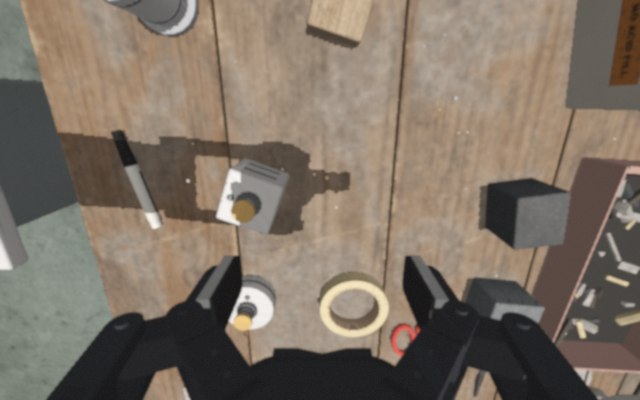

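Both views show the three gauges upright and the plungers fairly free. The two cameras agree to within 3–6 mm, giving tall (0.451,0.190), square (0.537,-0.027) and low (0.513,-0.204). In the wrist view the square cap is at (244,210) and the low cap at (243,322). I'll move above the tall gauge with the fingers shut.

Emit:
step_arm:
  commands:
    - [0,[60,-55,0],0]
    - [0,[120,-110,0],0]
    - [0,[190,-174,0],0]
    - [0,[190,-174,0],0]
    - [0,[190,-174,0],0]
    - [0,[190,-174,45],0]
    - [0,[190,-174,45],0]
    - [0,[190,-174,45],0]
    - [0,[190,-174,45],0]

```text
t: 1.27
tool_pos: [0.4519, 0.1897, 0.3616]
tool_rot: [2.221, 2.219, 0.004]
contact_force: [-0.5, 0.0, 0.9]
opening: -0.0002
grip_force: 0.0
```

Run:
```python
from h import *
o=monitor.get_obs();i=eyes.camera_info("wrist");im=eyes.get_image("wrist")[:,:,::-1].copy()
cv2.imwrite("pics/w1.png",im);print(o["t"],o["tool_pos"],o["tool_rot"],o["contact_force"],o["opening"])
K=i["camera_matrix"];E=i["extrinsics"]
for p in ([.4506,.19,.127],o["tool_pos"]-[0,0,.173]):
    c=E[:3,:3].T@(np.array(p)-E[:3,3]);print((K@c/c[2])[:2].round(1))
```

```text
1.275 [0.45185234 0.18973955 0.36161335] [2.22132774 2.21945163 0.00368895] [-0.49916197  0.02442782  0.94573836] -0.0002461221196749312
[320.7 216.9]
[322.8 258.9]
```

View pics/w1.png

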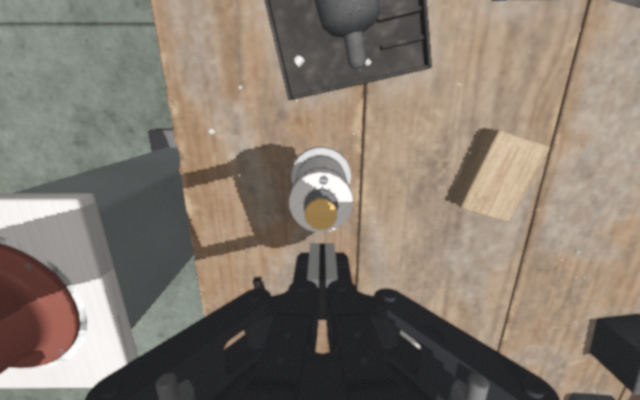

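The brass cap is at about (321,211), and the shut fingertips' front edge is at (322,245). I'll measure the cap precisely for all three gauges where possible.

Run:
```python
from h import *
i=eyes.camera_info("wrist");im=cv2.imread("pics/w1.png")
b=blob(im,321,211,24);print(b,ray(i,b[0],.1275))
```

```text
Traceback (most recent call last):
TypeError: 'NoneType' object is not subscriptable
```

```bash
sed -i 's/(13,150,110),(30,255,255)/(10,110,60),(32,255,255)/' h.py
python3 - <<'E'
from h import *
i=eyes.camera_info("wrist");im=cv2.imread("pics/w1.png")
print(cv2.cvtColor(im,cv2.COLOR_BGR2HSV)[206:218:4,312:332:4].tolist())
b=blob(im,321,211,24);print(b,b and ray(i,b[0],.1275))
E
```

```text
[[[19, 127, 153], [18, 125, 153], [19, 124, 154], [19, 124, 154], [19, 126, 158]], [[18, 125, 153], [19, 127, 153], [19, 126, 154], [19, 126, 154], [19, 127, 155]], [[18, 125, 151], [18, 127, 150], [19, 126, 150], [18, 127, 150], [18, 126, 152]]]
(array([320.45774648, 213.29014085]), array([306, 199,  30,  30, 710], dtype=int32)) [0.45031885 0.19330067 0.1275    ]
```

Emit:
step_arm:
  commands:
    - [0,[3,-1.5,25],0]
    - [0,[3.5,-1.5,50],0]
    - [0,[3.5,-1.5,54],0]
    - [0,[3.5,-1.5,54],0]
    - [0,[3.5,-1.5,54],0]
    - [0,[3.5,-1.5,54],0]

```text
t: 2.08
tool_pos: [0.4499, 0.1936, 0.3069]
tool_rot: [2.221, 2.221, 0.003]
contact_force: [-0.1, -0.6, 0.3]
opening: -0.0
grip_force: 0.0
```

Run:
```python
from h import *
o=monitor.get_obs()
print(o["t"],o["tool_pos"],o["tool_rot"],o["contact_force"])
o=[]
for n in("side","scene","wrist"):
    im=eyes.get_image(n)[:,:,::-1].copy();cv2.imwrite(f"pics/{n}2.png",im)
    u,v=dict(side=(319,239),scene=(257,180),wrist=(321,225))[n]
    r=15 if n!="wrist" else 30
    o.append(cv2.resize(im[v-r*2:v+2*r,u-2*r:u+2*r],(266,266),interpolation=0))
    q=monitor.get_obs();print(q["tool_pos"],q["contact_force"])
cv2.imwrite("pics/c2.png",np.hstack(o))
```

```text
2.075 [0.44986128 0.19358293 0.30693938] [2.22073966 2.22067498 0.00279383] [-0.08810558 -0.61869216  0.30834991]
[0.44976667 0.19356082 0.30663954] [0.28157436 0.2213877  0.32352981]
[0.4496665  0.19354124 0.30639504] [ 0.61956096 -0.07166414  0.07270966]
[0.44959283 0.19353662 0.30618771] [0.15076526 0.07546253 0.51788405]
```

View pics/c2.png

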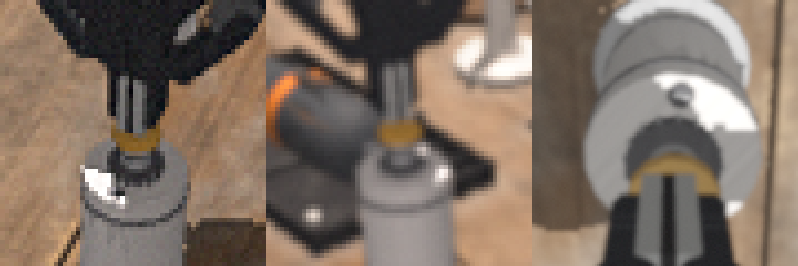

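The fingertips are centred over the cap with a gap of a few mm. I'll probe slowly from here.

Emit:
step_arm:
  commands:
    - [0,[0,0,1],0]
    - [0,[0,0,2],0]
    - [0,[0,0,3],0]
    - [0,[0,0,4],0]
    - [0,[0,0,4],0]
    - [0,[0,0,4],0]

```text
t: 2.98
tool_pos: [0.4495, 0.1935, 0.3017]
tool_rot: [-2.221, -2.221, 0.0]
contact_force: [-0.4, -0.3, -0.3]
opening: -0.0001
grip_force: 0.0
```

Emit:
step_arm:
  commands:
    - [0,[0,0,0.5],0]
    - [0,[0,0,1],0]
    - [0,[0,0,1],0]
    - [0,[0,0,1],0]

```text
t: 3.48
tool_pos: [0.4495, 0.1935, 0.3007]
tool_rot: [-2.221, -2.221, 0.0]
contact_force: [0.3, -0.2, -1.0]
opening: -0.0003
grip_force: 0.0
```

Emit:
step_arm:
  commands:
    - [0,[0,0,0.5],0]
    - [0,[0,0,1],0]
    - [0,[0,0,1],0]
    - [0,[0,0,1],0]

```text
t: 3.98
tool_pos: [0.4495, 0.1935, 0.3]
tool_rot: [2.221, 2.221, 0.0]
contact_force: [-0.9, -1.1, 3.0]
opening: 0.0
grip_force: 1.9
```

Emit:
step_arm:
  commands:
    - [0,[0,0,1],0]
    - [0,[0,0,2],0]
    - [0,[0,0,3],0]
    - [0,[0,0,4],0]
    - [0,[0,0,5],0]
    - [0,[0,0,6],0]
    - [0,[0,0,6],0]
    - [0,[0,0,6],0]
    - [0,[0,0,6],0]

```text
t: 5.1
tool_pos: [0.4495, 0.1935, 0.2936]
tool_rot: [2.221, 2.221, 0.0]
contact_force: [-0.2, 0.1, 3.0]
opening: 0.0
grip_force: 0.8
```

Emit:
step_arm:
  commands:
    - [0,[0,0,0.3],0]
    - [0,[0,0,0.5],0]
    - [0,[0,0,0.5],0]
    - [0,[0,0,0.5],0]

```text
t: 5.6
tool_pos: [0.4495, 0.1935, 0.2933]
tool_rot: [2.221, 2.221, 0.0]
contact_force: [-0.9, -1.1, 3.1]
opening: 0.0
grip_force: 1.9
```

Emit:
step_arm:
  commands:
    - [0,[0,0,-20],0]
    - [0,[0,0,-70],0]
    - [0,[0,0,-100],0]
    - [0,[0,0,-100],0]
    - [0,[0,0,-100],0]

```text
t: 6.22
tool_pos: [0.4491, 0.1934, 0.3913]
tool_rot: [-2.221, -2.22, 0.004]
contact_force: [-0.4, 0.2, -0.5]
opening: -0.0001
grip_force: 0.0
```

Run:
```python
from h import *
o=monitor.get_obs();print(o["t"],o["tool_pos"],o["contact_force"])
r=[]
for n,u,v in(("side",319,239),("scene",257,180)):
    im=eyes.get_image(n)[:,:,::-1].copy();cv2.imwrite(f"pics/{n}3.png",im)
    i=eyes.camera_info(n)
    a=cv2.imread(f"pics/{n}0.png")
    for q in(a,im):
        b=blob(q,u,v+2);print(n,b)
        r.append(cv2.resize(q[v-14:v+26,u-20:u+20],(200,200),interpolation=0))
cv2.imwrite("pics/c3.png",np.hstack(r))
```

```text
6.225 [0.44909725 0.19337576 0.39134422] [-0.41724893  0.24694468 -0.52886645]
side (array([321.08108108, 237.38738739]), array([314, 231,  17,  12, 111], dtype=int32))
side (array([321.94117647, 238.13970588]), array([314, 229,  18,  17, 136], dtype=int32))
scene (array([256.64179104, 178.80597015]), array([251, 176,  12,   7,  67], dtype=int32))
scene (array([257.        , 180.92727273]), array([252, 178,  11,   7,  55], dtype=int32))
```

View pics/c3.png

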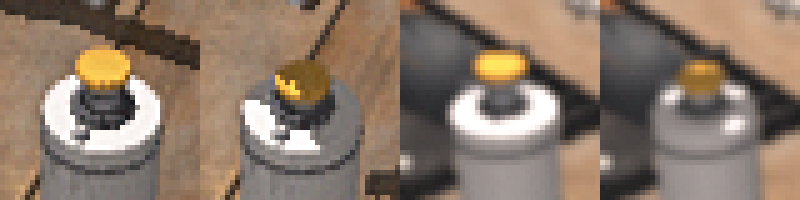

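The cap has dropped about 2 px in the scene view, which fits 7–8 mm, and the gauge hasn't moved. On to the square gauge.

Emit:
step_arm:
  commands:
    - [0,[-55,22,0],0]
    - [0,[-110,44,0],0]
    - [0,[-165,66,0],0]
    - [0,[-220,87,0],0]
    - [0,[-220,87,0],0]
    - [0,[-220,87,60],0]
    - [0,[-220,87,60],0]
    - [0,[-220,87,60],0]
    - [0,[-220,87,60],0]
    - [0,[-220,87,60],0]

```text
t: 7.58
tool_pos: [0.537, -0.0263, 0.3354]
tool_rot: [2.219, 2.22, 0.003]
contact_force: [0.7, 0.3, 0.2]
opening: -0.0
grip_force: 0.0
```

```bash
cat > look.py <<'E'
from h import *
import sys
x,y,z=map(float,sys.argv[2:5])
o=monitor.get_obs();i=eyes.camera_info("wrist");im=eyes.get_image("wrist")[:,:,::-1].copy()
cv2.imwrite(sys.argv[1],im);K=i["camera_matrix"];E=i["extrinsics"]
c=E[:3,:3].T@(np.array([x,y,z])-E[:3,3]);u=(K@c/c[2])[:2]
b=blob(im,*u,35);p=ray(i,b[0],z)
print(o["t"],o["tool_pos"],o["contact_force"],u,b,p,"shift",(p-o["tool_pos"])[:2])
u,v=u.astype(int)
cv2.imwrite(sys.argv[1].replace("pics/","pics/z"),cv2.resize(im[max(v-80,0):v+80,u-80:u+80],None,fx=2,fy=2))
E
python3 look.py pics/w4.png .537 -.027 .0935
```

```text
7.575 [ 0.53703266 -0.02632924  0.33539091] [0.67027046 0.33880454 0.24581965] [322.0045835  214.14011332] (array([323.90440061, 210.82549317]), array([310, 197,  29,  29, 659], dtype=int32)) [ 0.53851293 -0.02415411  0.0935    ] shift [0.00148027 0.00217513]
```

View pics/zw4.png

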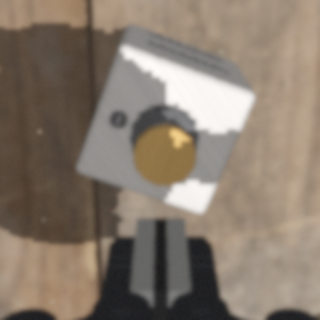

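The square cap is cleanly segmented and sits 2 mm ahead in tool x and 1.5 mm in tool y.

Emit:
step_arm:
  commands:
    - [0,[2,1.5,30],0]
    - [0,[2,1.5,55],0]
    - [0,[2,1.5,60],0]
    - [0,[2,1.5,62.5],0]
    - [0,[2,1.5,62.5],0]
    - [0,[2,1.5,62.5],0]
    - [0,[2,1.5,62.5],0]
    - [0,[2,1.5,62.5],0]

```text
t: 8.62
tool_pos: [0.538, -0.0245, 0.271]
tool_rot: [2.221, 2.221, 0.0]
contact_force: [-0.2, 0.2, 0.4]
opening: 0.0001
grip_force: 0.0
```

Emit:
step_arm:
  commands:
    - [0,[0,0,1],0]
    - [0,[0,0,2],0]
    - [0,[0,0,3],0]
    - [0,[0,0,3],0]
    - [0,[0,0,3],0]

```text
t: 9.25
tool_pos: [0.538, -0.0245, 0.2677]
tool_rot: [-2.221, -2.221, 0.0]
contact_force: [-0.2, 0.3, -0.3]
opening: -0.0
grip_force: 0.0
```

Emit:
step_arm:
  commands:
    - [0,[0,0,0.5],0]
    - [0,[0,0,1],0]
    - [0,[0,0,1],0]
    - [0,[0,0,1],0]

```text
t: 9.75
tool_pos: [0.538, -0.0245, 0.267]
tool_rot: [2.221, 2.221, 0.0]
contact_force: [-1.4, -0.2, 3.0]
opening: -0.0005
grip_force: 1.5
```

Emit:
step_arm:
  commands:
    - [0,[0,0,0.5],0]
    - [0,[0,0,1],0]
    - [0,[0,0,1],0]
    - [0,[0,0,1],0]

```text
t: 10.25
tool_pos: [0.538, -0.0245, 0.2658]
tool_rot: [2.221, 2.221, 0.0]
contact_force: [-1.2, 0.6, 4.6]
opening: 0.0003
grip_force: 1.9
```

Emit:
step_arm:
  commands:
    - [0,[0,0,1],0]
    - [0,[0,0,2],0]
    - [0,[0,0,3],0]
    - [0,[0,0,4],0]
    - [0,[0,0,5],0]
    - [0,[0,0,6],0]
    - [0,[0,0,6.7],0]
    - [0,[0,0,6.7],0]
    - [0,[0,0,6.7],0]
    - [0,[0,0,6.7],0]

```text
t: 11.5
tool_pos: [0.538, -0.0245, 0.2589]
tool_rot: [2.221, 2.221, 0.0]
contact_force: [-0.1, 0.2, 2.2]
opening: -0.0001
grip_force: 1.0
```

Emit:
step_arm:
  commands:
    - [0,[0,0,-20],0]
    - [0,[0,0,-70],0]
    - [0,[0,0,-100],0]
    - [0,[0,0,-100],0]
    - [0,[-55,-8,-100],0]
    - [0,[-110,-16,-100],0]
    - [0,[-178,-25,-100],0]
    - [0,[-178,-25,-100],0]
    - [0,[-178,-25,-70],0]
    - [0,[-178,-25,-70],0]
    - [0,[-178,-25,-70],0]
    - [0,[-178,-25,-70],0]

```text
t: 13.0
tool_pos: [0.5134, -0.2021, 0.3302]
tool_rot: [2.219, 2.221, 0.001]
contact_force: [0.6, -0.6, -0.4]
opening: -0.0001
grip_force: 0.0
```

```bash
python3 look.py pics/w5.png .513 -.204 .0595
```

```text
13.0 [ 0.51343054 -0.20210785  0.3302165 ] [ 0.56634298 -0.55830564 -0.36432094] [321.99585888 203.23238011] (array([322.34724858, 200.74762808]), array([310, 189,  26,  25, 527], dtype=int32)) [ 0.51331235 -0.20163465  0.0595    ] shift [-0.00011818  0.0004732 ]
```

Emit:
step_arm:
  commands:
    - [0,[0.5,0,40],0]
    - [0,[0.5,0,75],0]
    - [0,[0.5,0,88],0]
    - [0,[0.5,0,92.3],0]
    - [0,[0.5,0,92.3],0]
    - [0,[0.5,0,92.3],0]
    - [0,[0.5,0,92.3],0]
    - [0,[0.5,0,92.3],0]

```text
t: 14.05
tool_pos: [0.5131, -0.2021, 0.2372]
tool_rot: [2.221, 2.221, 0.0]
contact_force: [0.2, 0.2, -0.3]
opening: -0.0001
grip_force: 0.0
```

Emit:
step_arm:
  commands:
    - [0,[0,0,1],0]
    - [0,[0,0,2],0]
    - [0,[0,0,3],0]
    - [0,[0,0,3],0]
    - [0,[0,0,3],0]

```text
t: 14.68
tool_pos: [0.513, -0.202, 0.2337]
tool_rot: [-2.221, -2.221, 0.0]
contact_force: [-0.5, 0.1, -0.6]
opening: -0.0002
grip_force: 0.0
```

Emit:
step_arm:
  commands:
    - [0,[0,0,0.5],0]
    - [0,[0,0,1],0]
    - [0,[0,0,1],0]
    - [0,[0,0,1],0]

```text
t: 15.18
tool_pos: [0.5131, -0.2021, 0.2331]
tool_rot: [2.221, 2.221, 0.0]
contact_force: [-2.4, 0.2, 3.4]
opening: 0.0001
grip_force: 1.9
```

Emit:
step_arm:
  commands:
    - [0,[0,0,0.5],0]
    - [0,[0,0,1],0]
    - [0,[0,0,1],0]
    - [0,[0,0,1],0]

```text
t: 15.68
tool_pos: [0.513, -0.202, 0.2317]
tool_rot: [2.221, 2.221, 0.0]
contact_force: [-0.1, 0.8, 2.8]
opening: -0.0001
grip_force: 1.6
```

Emit:
step_arm:
  commands:
    - [0,[0,0,1],0]
    - [0,[0,0,2],0]
    - [0,[0,0,3],0]
    - [0,[0,0,4],0]
    - [0,[0,0,5],0]
    - [0,[0,0,6],0]
    - [0,[0,0,6.6],0]
    - [0,[0,0,6.6],0]
    - [0,[0,0,6.6],0]
    - [0,[0,0,6.6],0]

```text
t: 16.92
tool_pos: [0.513, -0.202, 0.225]
tool_rot: [2.221, 2.221, 0.0]
contact_force: [0.6, 0.8, 2.4]
opening: 0.0004
grip_force: 1.0
```

Emit:
step_arm:
  commands:
    - [0,[0,0,-20],0]
    - [0,[0,0,-70],0]
    - [0,[0,0,-120],0]
    - [0,[0,0,-170],0]
    - [0,[0,0,-180],0]
    - [0,[0,100,-180],0]
    - [0,[0,120,-180],0]
    - [0,[0,120,-180],0]
    - [0,[0,120,-180],0]
    - [0,[0,120,-180],0]

```text
t: 18.18
tool_pos: [0.632, -0.202, 0.4056]
tool_rot: [2.222, 2.221, -0.0]
contact_force: [0.3, -0.7, 0.4]
opening: -0.0
grip_force: 0.0
```

Run:
```python
from h import *
o=monitor.get_obs();print(o["t"],o["tool_pos"],o["contact_force"])
rows=[]
for n,P in(("side",[(319,239),(318,192),(346,171)]),("scene",[(257,180),(328,223),(362,280)])):
    im=eyes.get_image(n)[:,:,::-1].copy();a=cv2.imread(f"pics/{n}0.png");r=[]
    for u,v in P:
        for q in(a,im): r.append(cv2.resize(q[v-14:v+26,u-20:u+20],(130,130),interpolation=0))
    rows.append(np.hstack(r))
cv2.imwrite("pics/c6.png",np.vstack(rows))
```

```text
18.175 [ 0.6320299  -0.20200863  0.40562887] [ 0.33397967 -0.70942969  0.41024342]
```

View pics/c6.png

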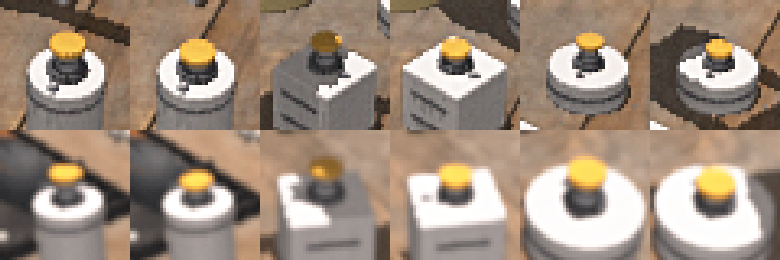

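The before/after pairs show all three caps lowered by a similar amount with a gap still above each collar. The gauges haven't moved, so I'm handing in.

```bash
python3 -c "
from station import finish_job
print(finish_job())"
```

```text
the job is handed in; nothing more can be done
None
```

I pushed all three plungers to about half stroke (roughly 8 mm down, judged from fingertip height) in the order tall, square, low, and handed the job in at about 18 s with the arm clear and the gauges unmoved in the camera views.

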